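# Tip the blue sharpening stone out of its block and lay it on the mat

### The job

Two sharpening stones lie flush in the slots of a wooden storage block. Press down the black-dot end of the blue stone so that its other end tips up and stays up, then take it by the raised end and lay it flat, lengthways, in the middle of the black rubber mat, ready for sharpening. Set it down, do not drop it, and leave the red stone lying in its slot.

Things in the scene. Friction and masses are not known exactly. Their poses are not given: they have to be found in the camera images.
- blue_stone: blue sharpening stone, white bottom layer: bar 90 (x) x 38 x 16 mm, about 0.13 kg. Origin: centre of its underside; z out of the blue face. Starts flush in either slot, underside 28 mm above the table, +x end at the black dot. Pressed past 25 degrees it stays tipped at 33 to 37 degrees; its -x end then stands 8 to 22 mm above the block: grip across the width at x = -24 mm from the block's origin.
- red_stone: brick-red sharpening stone of the same size, shape and axes, lying flush in the other slot in the same way; to be left alone.
- stone_block: fixed wooden block, 44 mm high, x -56.5 to 60, y -56 to 56 mm; origin on the table, x along the slots to the black-dot end. Two slots 42 mm wide at y = 25.5 and -25.5, x -46.5 to 50; their ledge (28 mm up) ends at x = 3.5, then a well, 25 mm deeper. So a stone pressed straight down near its +x end (x = 30, under 2 N, 20 mm deep) rocks on the ledge's edge.
- grip_mat: black rubber non-slip mat fixed to the table, 130 (x) x 76 (y) x 4 mm. Origin: centre of its underside; x along its length, roughly to the robot's right, like the block's x.
Mind the look-alikes: they are no part of the job. Of the things that look like the grip_mat, the larger one is meant.

How it is judged (in metres and radians):
On the way:
1. the blue stone stands tipped in its slot by itself, more than 23 degrees, after its black-dot end was pressed down (angle between blue_stone's own z axis and vertical above 0.4 rad and horizontal distance between blue_stone and stone_block below 0.05 m and height (world z) of blue_stone below 0.045 m and contact force between the fingers and blue_stone below 0.1 N), for 0.2 s.
At the end, for the whole second after the job is handed in: The blue stone lies flat (blue face up) and at rest on the mat, its middle within 30 mm of the mat's middle lengthways and 20 mm across, its length within 17 degrees of the mat's; the red stone lies flush in its slot, moved by less than 10 mm and tilted by less than 6 degrees (x of blue_stone in the frame of grip_mat between -0.03 and 0.03 m and y of blue_stone in the frame of grip_mat between -0.02 and 0.02 m and z of blue_stone in the frame of grip_mat below 0.01 m and angle between the x axis of blue_stone and the x axis of grip_mat, either way round below 0.3 rad and angle between each of blue_stone, red_stone's own z axis and vertical below 0.1 rad and linear speed of blue_stone below 0.02 m/s and distance of red_stone from where it was at the start of the episode below 0.01 m); the robot touches nothing.
It fails at once if the red stone is tipped (over 12 degrees) or moved (over 15 mm) (angle between red_stone's own z axis and vertical above 0.21 rad or distance of red_stone from where it was at the start of the episode above 0.015 m).
It fails at once if the blue stone is dropped (falls unheld faster than 0.9 m/s, about 40 mm) (linear speed of blue_stone above 0.9 m/s and contact force between the fingers and blue_stone below 0.1 N).
It also fails if it takes over 48 s, if anything falls off the work surface, if the arm or the gripper's body presses on something with over 40 N, if the wrist force passes 120 N, or if a joint passes its speed limit or range.

### The arm

A 6-joint arm with a two-finger parallel gripper is mounted at the origin on a cart in front of the work surface, level with it; the furniture and walls round the work are solid. World frame = base frame: x ahead of the robot, y to its left, z up, the work surface at z = 0. Lengths are in mm, angles in rad, forces in N, time in s.
With the tool pointing down it reaches from about 300 to 775 mm from the base axis. Payload 14.6 kg.
Tool frame: the origin (TCP) lies at the very end of the fingers, on their centre line; the grasp point (between the pads) lies 19 mm behind it; z points along the fingers, y is the line along which they close (so a half turn about z gives the same grasp; the last joint's range is limited). The gripper opens to 94 mm and grips with 3 to 60 N. Pads are 16 mm wide; open, the fingers measure 119 mm over their backs; the gripper's body (75 mm by 177 mm) begins 78 mm behind the grasp point.
Start: joints at [1.272, 0.3, 1.521, -0, 1.321, -0.067], TCP at [126.349, 535.28, 205.446] pointing down, gripper open.
Joint ranges: [-3.03, 3.03], [-0.79, 2.21], [0.23, 2.52], [-1.04, 4.18], [0, 3.07], [-2.55, 2.55]. Speed limits (rad/s): [2.22, 2.22, 2.57, 3.14, 3.14, 3.14].

### API

Orientations are given as a rotation vector (axis times angle).
In Python, from workcell import arm, solver, imaging, workorder, boxes_of, landmark_of gives the robot as it stands. Calls block until the motion is done:
- arm.movep(position, orientation): joint-space move of the TCP to a pose.
- arm.servo_line(position, orientation=None, v=150, f_stop=None): straight line of the TCP; orientation=None keeps the orientation; v is the mean speed in mm/s. With f_stop (N) it stops when the force on the tool has changed by that much, and returns True; else False.
- arm.move_joints(angles): joint-space move.
- arm.move_gripper(opening, effort=None): finger opening in mm; effort is the grip in N (None keeps the last); returns when the fingers have stopped.
- arm.hold(seconds).
- solver.ik(position, orientation): joint angles nearest the present ones, or None.
- imaging.capture(name): name is "side" or "top" or "wrist"; returns the picture (420x560x3 uint8, red, green, blue); there is no depth.
- imaging.camera_model(name): a dict with "intrinsics" (3x3 intrinsics, pixels), "dist" ([k1, k2, p1, p2, k3] as OpenCV has them; the pictures are not rectified), "T" (4x4, takes a point from camera to world coordinates). Camera axes: x right, y down, z forward; pixel columns grow to the right and rows downward; lengths in mm; the calibration is good to about 2 mm. A picture is of the moment at which its call begins: read the wrist's pose just before it. camera_model takes no time and is no camera call; for the wrist camera it gives the pose at the moment of the call.
A pose or a line that the arm cannot do raises arm.Unreachable and nothing moves.
- workorder.hand_in(): hands the job in; it is judged then, once.
Trained networks look in the newest picture that a camera, given by its name, has taken for a name from the list of things; names that differ only in an ending like _2 or _b are one class to them, and where a whole thing is asked for, a point or a joint stands for the part that bears it (a point fixed in the world has none). Each returns a list of dicts, best first, with "score" (0 to 1); they miss things now and then, are a little off and sometimes report something else, mostly with a low value. They report only what shows in the picture. A call takes as long as a camera call. They do not tell look-alikes from the thing itself.
- boxes_of(query, camera): "extent" ([left, top, right, bottom] as shares, 0 to 1, of the picture: columns of its width, rows of its height, round what is visible of it).
- landmark_of(query, camera): "centre" ([column, row] as shares, 0 to 1, of the picture: columns of its width, rows of its height: a listed point, or the origin of a listed thing).
Readings, each from a call of its own:
- arm.read_t(): time.
- arm.read_joints(): joint angles.
- arm.read_joint_velocities(): joint speeds.
- arm.read_effort(): joint torques, N m.
- arm.read_tcp_pos(): TCP position.
- arm.read_tool_rot(): TCP orientation.
- arm.read_wrist_force(): force on the tool from outside, world axes, zero at the start.
- arm.read_moment(): the same for the moment, N m.
- arm.read_finger_gap(): finger opening in mm.
- arm.read_gripper_force(): force on a finger pad.
Only numpy, scipy, OpenCV 4.12 (cv2) and the standard library are available. Lean on these libraries where they do the work, as an engineer would, in place of code of your own. Each camera call takes 0.05 s, during which the arm holds its last target. There are 200 camera calls.

## Working session

There is one attempt and no reset: what is moved stays moved. The work goes in short steps, each a Python script; the robot and the scene stay as the last script left them, time stands still between calls to the robot, and variables do not carry over. Pictures are saved under pics/ and viewed, at most 10 in all, crops included, and the job is handed in when it is done.

```bash
mkdir -p pics; cat > h.py <<'E'
from workcell import arm, solver, imaging, workorder, boxes_of, landmark_of
import numpy as np, cv2
from scipy.spatial.transform import Rotation as R
def ray(cam,uv,z):
    m=cam if isinstance(cam,dict) else imaging.camera_model(cam)
    uv=np.array(uv,float).reshape(-1,1,2)
    n=cv2.undistortPoints(uv,np.array(m["intrinsics"],float),np.array(m["dist"],float)).reshape(-1,2)
    T=np.array(m["T"]); d=np.c_[n,np.ones(len(n))]@T[:3,:3].T; o=T[:3,3]
    return o+d*((z-o[2])/d[:,2])[:,None]
def save(img,name): cv2.imwrite("pics/"+name,img[:,:,::-1])
def down(yaw): # tool y axis along world angle yaw+90deg ; tool x at yaw
    c,s=np.cos(yaw),np.sin(yaw)
    return R.from_matrix(np.array([[c,s,0],[s,-c,0],[0,0,-1]])).as_rotvec()
E
python3 - <<'E'
from h import *
for c in("top","side"):
    im=imaging.capture(c); save(im,c+"0.png")
    for n,z in(("blue_stone",28),("red_stone",28),("stone_block",0),("grip_mat",0)):
        for d in landmark_of(n,c)[:4]:
            uv=np.array(d["centre"])*[560,420]; print(c,n,round(d["score"],2),uv.round(1),ray(c,uv,z)[0].round(1))
        for d in boxes_of(n,c)[:4]:
            print("  box",round(d["score"],2),(np.array(d["extent"])*[560,420,560,420]).round())
print(arm.read_t(),arm.read_tool_rot())
a=cv2.imread("pics/top0.png")
E
```

```text
box 0.7 [221. 184. 271. 209.]
top red_stone 0.8 [244.  218.9] [ 559.8 -307.    28. ]
  box 0.67 [218. 208. 267. 232.]
  box 0.63 [220. 182. 271. 209.]
top stone_block 0.84 [243.4 210. ] [ 580.7 -303.6    0. ]
  box 0.75 [211. 176. 278. 236.]
top grip_mat 0.96 [260.4 286.5] [ 418.4 -338.     0. ]
top grip_mat 0.89 [310.7 152.4] [ 703.1 -449.7    0. ]
  box 0.72 [288. 135. 334. 167.]
  box 0.55 [231. 263. 295. 306.]
side blue_stone 0.88 [315.5 211. ] [ 612.  -321.8   28. ]
  box 0.92 [306. 194. 326. 215.]
side red_stone 0.86 [293.8 209.7] [ 561.2 -317.    28. ]
  box 0.84 [284. 194. 304. 213.]
side stone_block 0.69 [302.7 219.4] [ 582.9 -314.8    0. ]
  box 0.55 [274. 194. 331. 238.]
side grip_mat 0.88 [358.9 256.7] [ 697.  -457.7    0. ]
side grip_mat 0.63 [233.2 224.4] [ 419.6 -340.6    0. ]
  box 0.8 [349. 241. 374. 273.]
  box 0.64 [209. 211. 256. 245.]
0.9 [-3.63292908e-01 -3.12049482e+00 -9.15681583e-05]
```

View pics/top0.png

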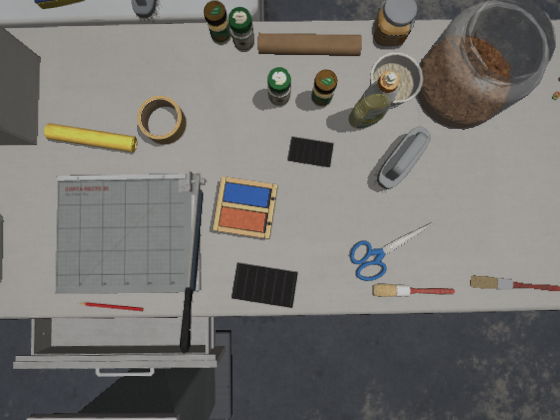

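The top view shows the block at (245,208), with blue in the far slot and the black dots on the right. The larger mat is at (265,285) and the smaller look-alike at (311,152). Next I'll take wrist views close up.

```bash
python3 - <<'E'
from h import *
yaw=np.radians(83)
for i,(p) in enumerate(([575,-310,330],[440,-338,330])):
    try: arm.movep(p,down(yaw))
    except arm.Unreachable: print("unreach",p); continue
    m=imaging.camera_model("wrist"); im=imaging.capture("wrist"); save(im,f"w{i}.png")
    print(p,arm.read_joints(),np.array(m["T"]).round(2).tolist())
    for n,z in(("blue_stone",28),("red_stone",28),("stone_block",0),("grip_mat",0)):
        for d in landmark_of(n,"wrist")[:3]:
            uv=np.array(d["centre"])*[560,420]; print(n,round(d["score"],2),uv.round(1),ray(m,uv,z)[0].round(1))
    np.savez(f"w{i}.npz",im=im,T=m["T"],K=m["intrinsics"],D=m["dist"])
a=np.load("w0.npz")["im"]; 
b=np.load("w1.npz")["im"]; save(cv2.resize(np.vstack([a,b]),(448*560//448,840))[:, :],"wb.png")
save(cv2.resize(np.hstack([a,b]),(800,300)),"w01.png")
print(arm.read_t())
E
```

```text
[575, -310, 330] [-5.49571189e-01  4.98697972e-01  9.65645002e-01  3.69459520e-05
  1.67728316e+00 -4.28273124e-01] [[0.99, -0.12, -0.03, 582.91], [-0.12, -0.97, -0.23, -245.11], [0.0, 0.23, -0.97, 509.41], [0.0, 0.0, 0.0, 1.0]]
blue_stone 0.82 [306.4 177.4] [ 610.1 -316.5   28. ]
red_stone 0.87 [265.  174.4] [ 554.3 -305.5   28. ]
stone_block 0.61 [287.  172.6] [ 584.6 -310.3    0. ]
grip_mat 0.95 [183.5 211.5] [ 425.4 -349.4    0. ]
grip_mat 0.86 [376.6 256. ] [ 705.8 -453.8    0. ]
[440, -338, 330] [-7.20270352e-01  2.51902276e-01  1.29739748e+00  1.64225877e-04
  1.59197526e+00 -5.98321986e-01] [[0.99, -0.12, -0.03, 447.69], [-0.12, -0.97, -0.23, -273.75], [0.0, 0.23, -0.97, 509.87], [0.0, 0.0, 0.0, 1.0]]
blue_stone 0.58 [404.4 145. ] [ 610.1 -318.1   28. ]
red_stone 0.6 [363.6 139. ] [ 556.5 -303.5   28. ]
stone_block 0.84 [378.1 139.9] [ 583.1 -309.     0. ]
grip_mat 0.81 [465.4 224. ] [ 704.4 -448.2    0. ]
5.375
```

View pics/w01.png

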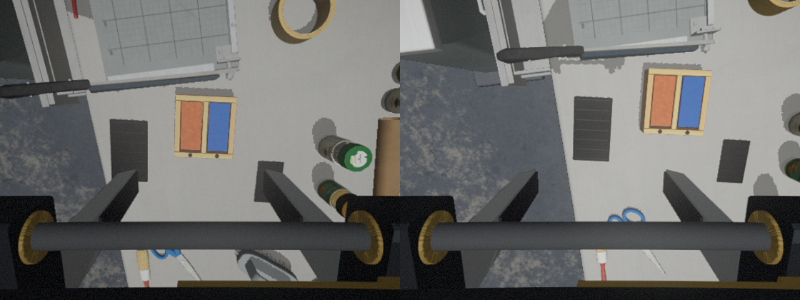

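Left, over the block: block at about (205,127), dots at the bottom edge, larger mat at (129,150). Right: mat fully visible at (592,128). I'll get precise poses by colour segmentation.

```bash
python3 - <<'E'
from h import *
def rect(mask,m,z,lab,box):
    k=np.zeros(mask.shape,np.uint8); l,t,r,b=box; k[t:b,l:r]=mask[t:b,l:r]*255
    k=cv2.morphologyEx(k,cv2.MORPH_CLOSE,np.ones((3,3)))
    c=max(cv2.findContours(k,cv2.RETR_EXTERNAL,cv2.CHAIN_APPROX_NONE)[0],key=cv2.contourArea)
    P=ray(m,c.reshape(-1,2),z)[:,:2].astype(np.float32)
    (cx,cy),(w,h),a=cv2.minAreaRect(P)
    # long-axis direction closest to -y
    bx=cv2.boxPoints(((cx,cy),(w,h),a)); e=bx[1]-bx[0]; f=bx[2]-bx[1]
    e=e if abs(e[1])>abs(f[1]) else f
    e=-e*np.sign(e[1]); print(lab,"c",round(cx,1),round(cy,1),"size",round(w,1),round(h,1),"xdir deg",np.degrees(np.arctan2(e[1],e[0])).round(1))
for i in(0,1):
    d=np.load(f"w{i}.npz"); m=dict(intrinsics=d["K"],dist=d["D"],T=d["T"])
    hsv=cv2.cvtColor(d["im"],cv2.COLOR_RGB2HSV); H,S,V=[hsv[...,j].astype(int) for j in range(3)]
    bb=[(230,120,350,235),(320,80,440,200)][i]
    rect((H>100)&(H<125)&(S>120),m,44,f"{i} blue",bb)
    rect((H<12)&(S>110)&(V>80),m,44,f"{i} red",bb)
    rect((S>70)&(V>60),m,44,f"{i} block",bb)
    rect((V<75),m,4,f"{i} mat",[(140,150,215,262),(235,125,305,235)][i])
E
```

```text
0 blue c 607.9 -314.8 size 88.6 36.9 xdir deg -99.4
0 red c 557.7 -306.5 size 89.8 37.7 xdir deg -99.2
0 block c 582.6 -311.9 size 116.1 111.2 xdir deg -99.6
0 mat c 411.7 -354.4 size 144.1 90.6 xdir deg -99.7
1 blue c 607.8 -314.8 size 88.6 37.1 xdir deg -99.2
1 red c 557.8 -306.3 size 90.1 38.7 xdir deg -99.4
1 block c 579.4 -311.3 size 115.4 116.9 xdir deg -99.2
1 mat c 421.3 -347.9 size 126.6 72.8 xdir deg -99.6
```

```bash
cat >> h.py <<'E'
A=np.radians(-99.3); U=np.array([np.cos(A),np.sin(A)]); V=np.array([-U[1],U[0]]); O=np.array([582.9,-310.2])
Q=down(np.radians(80.7))
def blk(x,y,z): return [*(O+x*U+y*V),z]
E
python3 - <<'E'
from h import *
print(blk(30,25.5,44),solver.ik(blk(30,25.5,90),Q))
arm.move_gripper(0,10)
arm.movep(blk(30,25.5,90),Q)
arm.servo_line(blk(30,25.5,50),v=100)
print(arm.servo_line(blk(30,25.5,24),v=40,f_stop=12), arm.read_tcp_pos(),arm.read_wrist_force())
arm.hold(.2)
arm.servo_line(blk(30,25.5,120),v=120)
arm.hold(.3)
arm.movep(blk(-10,25.5,230),Q)
m=imaging.camera_model("wrist"); im=imaging.capture("wrist"); save(im,"w2.png")
np.savez("w2.npz",im=im,T=m["T"],K=m["intrinsics"],D=m["dist"])
s=imaging.capture("side"); 
save(np.hstack([cv2.resize(im[40:300,150:450],(400,347)),cv2.resize(s[160:260,240:355],(400,347))]),"p2.png")
print(arm.read_t())
E
```

```text
[np.float64(603.2167061352727), np.float64(-343.92656893033995), 44] [-5.70918695e-01  7.23937363e-01  1.16391107e+00 -4.44089210e-16
  1.25374422e+00 -4.08603074e-01]
True [ 603.51658911 -344.79098295   32.31238639] [-1.45900023 -3.18762397  5.18792446]
10.975
```

View pics/p2.png

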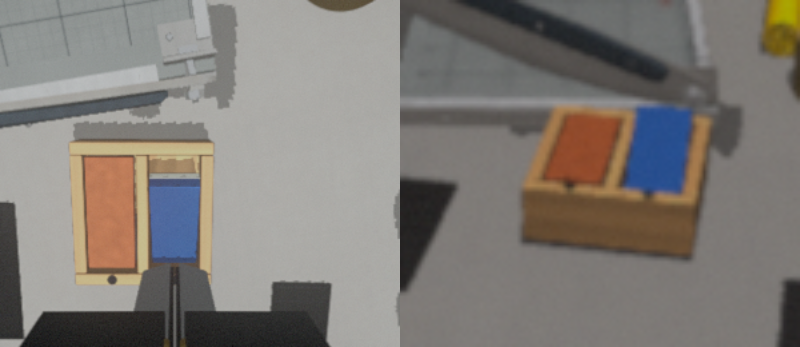

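The blue stone stays tipped after the finger is withdrawn: its raised white end edge is at about (175,176) in the left crop. Red lies flush. Next is a grasp with the tool leaning 15°, so the remaining levelling turn is smaller.

```bash
cat >> h.py <<'E'
def tilt(deg,a=A): # tool top leans towards +u by deg
    t=np.radians(deg); u=np.array([np.cos(a),np.sin(a),0]); k=np.array([0,0,1.])
    z=-np.sin(t)*u-np.cos(t)*k; x=-np.cos(t)*u+np.sin(t)*k
    return R.from_matrix(np.c_[x,np.cross(z,x),z]).as_rotvec()
E
python3 - <<'E'
from h import *
d=np.load("w2.npz"); m=dict(intrinsics=d["K"],dist=d["D"],T=d["T"])
for uv,z in(((281,175),67.7),((281,169),54.6)):
    p=ray(m,uv,z)[0][:2]-O; print("raised edge block x,y",p@U,p@V)
M=[421.3,-347.9]
for t in(-10,-20,-30): print(t,solver.ik([*(np.array(M)-24*U),70],tilt(t)))
arm.move_gripper(58,30)
arm.movep(blk(-25+0,25.5,120),tilt(15))
print(arm.servo_line(blk(-25,25.5,50),v=80,f_stop=12),arm.read_tcp_pos())
arm.move_gripper(30,35)
print(arm.read_finger_gap(),arm.read_gripper_force(),arm.read_wrist_force())
im=imaging.capture("side"); save(cv2.resize(im[150:270,230:370],(560,480)),"g.png"); print(arm.read_t())
E
```

```text
raised edge block x,y -29.222543228392517 26.083064156398443
raised edge block x,y -33.53531741695648 26.104268513556875
-10 [-0.6419541   0.38592008  1.75984417 -0.19429514  0.92379902 -0.36786866]
-20 [-0.56021184  0.37372361  1.81268895 -0.42826746  0.8621152  -0.13178406]
-30 [-0.47854007  0.38496101  1.85592072 -0.68456172  0.85035558  0.13271431]
False [ 612.38369472 -289.83373837   50.62294667]
37.63912098381502 34.99925494194031 [-0.34213425 -0.69612803  0.88422166]
14.0167
```

View pics/g.png

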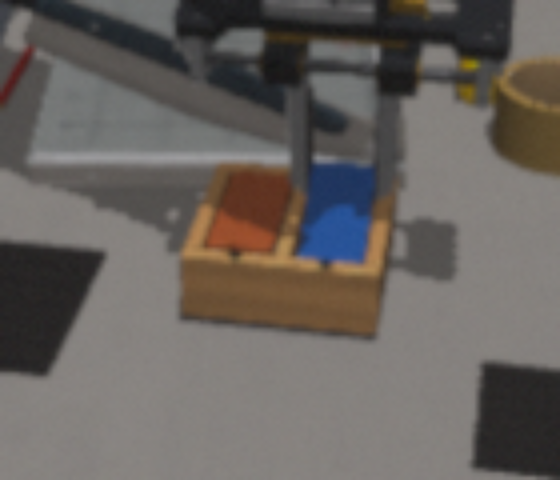

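```bash
cat >> h.py <<'E'
M=np.array([421.3,-347.9]); AM=np.radians(-99.6); UM=np.array([np.cos(AM),np.sin(AM)])
E
python3 - <<'E'
from h import *
arm.servo_line(blk(-25,25.5,125),v=60)
print(arm.read_finger_gap(),arm.read_wrist_force())
arm.movep([*(M-34.6*UM),95],tilt(-20,AM))
print(arm.read_finger_gap(),arm.read_tcp_pos(),arm.read_t())
m=imaging.camera_model("wrist");im=imaging.capture("wrist"); s=imaging.capture("side"); 
np.savez("w3.npz",im=im,T=m["T"],K=m["intrinsics"],D=m["dist"])
save(np.hstack([cv2.resize(im,(400,300)),cv2.resize(s[150:270,160:320],(400,300))]),"p3.png")
E
```

```text
37.56393927039361 [-0.44708546 -0.09630629 -1.03525574]
37.57275873036436 [ 428.11185887 -314.16636833   95.6128803 ] 16.2333
```

View pics/p3.png

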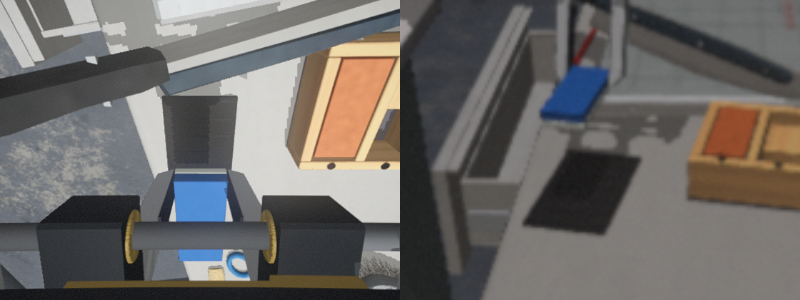

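The stone is held roughly level above the mat and stayed firm in the pads. I'll lower it until it touches.

```bash
python3 - <<'E'
from h import *
p=M-34.6*UM
arm.servo_line([*p,30],v=60)
print(arm.servo_line([*p,5.5],v=15,f_stop=3),arm.read_tcp_pos(),arm.read_wrist_force(),arm.read_moment(),arm.read_finger_gap(),arm.read_t())
s=imaging.capture("side"); t=imaging.capture("top")
save(np.hstack([cv2.resize(s[180:260,190:290],(400,320)),cv2.resize(t[250:322,220:310],(400,320))]),"p4.png")
E
```

```text
True [ 427.05535133 -313.8000994     7.42641622] [0.06221163 0.84981142 5.75916416] [-0.07762286  0.30064504 -0.01956703] 37.47631730768601 18.925
```

View pics/p4.png

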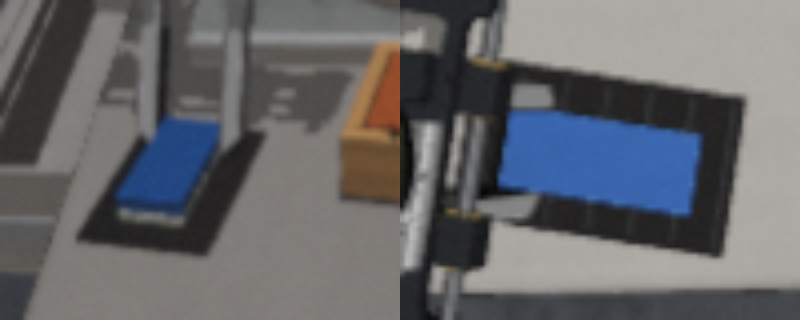

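Stone almost flat on the mat, with about 20 mm of mat beyond the dot end and centred across. Releasing and backing out.

```bash
python3 - <<'E'
from h import *
arm.move_gripper(54); arm.hold(.3)
p=np.array(arm.read_tcp_pos()); z=R.from_rotvec(arm.read_tool_rot()).as_matrix()[:,2]
arm.servo_line(list(p-z*90),v=100)
arm.movep([460,-150,260],Q); arm.hold(.3)
t=imaging.capture("top"); s=imaging.capture("side")
hsv=cv2.cvtColor(t,cv2.COLOR_RGB2HSV); k=((hsv[...,0]>100)&(hsv[...,0]<125)&(hsv[...,1]>120)).astype(np.uint8); k[:250]=0;k[:,:220]=0;k[:,310:]=0
c=max(cv2.findContours(k,0,cv2.CHAIN_APPROX_NONE)[0],key=cv2.contourArea)
r=cv2.minAreaRect(ray("top",c.reshape(-1,2),20)[:,:2].astype(np.float32)); d=np.array(r[0])-M
print(r,"along",d@UM,"across",d@[-UM[1],UM[0]],arm.read_t())
save(np.hstack([cv2.resize(s[180:260,190:320],(400,320)),cv2.resize(t[170:322,200:310],(400,320))]),"p5.png")
E
```

```text
((421.6680908203125, -347.74456787109375), (91.36831665039062, 39.33758544921875), 80.51077270507812) along -0.21464150791618766 across 0.33701486877303793 22.1167
```

View pics/p5.png

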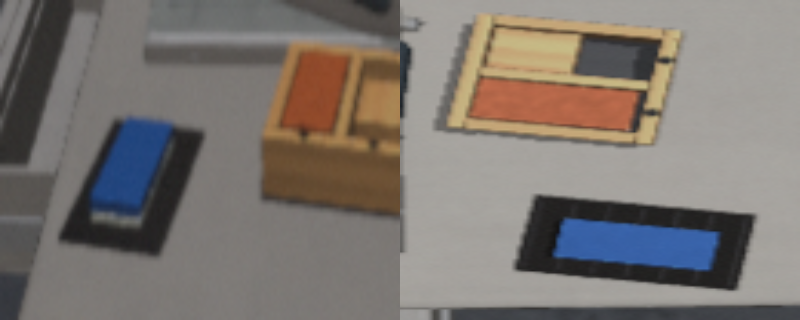

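The blue stone lies flat and centred on the mat, within 1 mm of its middle, and the red stone is undisturbed in its slot.

```bash
python3 -c "
from h import *
print(workorder.hand_in())"
```

```text
the job is handed in; nothing more can be done
None
```

The job is handed in at about 22 s: the blue stone was tipped by its dot end and set down flat in the middle of the larger mat, about 1 mm off by the top camera, and the red stone is still in its slot; the hand-in returned no verdict.

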